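Set the clicking length stop to four and lock it

ROBOT

A 6-joint arm with a two-finger parallel gripper is mounted at the origin on the work surface. World frame = base frame: x ahead of the robot, y to its left, z up, the work surface at z = 0. Lengths are in m, angles in rad, forces in N, time in s.
With the tool pointing down it reaches from about 0.15 to 0.775 m from the base axis. Payload 6.1 kg.
Tool frame: the origin (TCP) lies midway between the tips of the shut fingers; the grasp point (between the pads) lies 19 mm behind it; x points along the fingers, y is the direction in which the jaws open and shut, and the axes are right-handed (so a half turn about x gives the same grasp; the last joint's range is limited). The gripper opens to 85 mm and grips with 20 to 120 N. Pads are 22 mm wide; open, the fingers measure 114 mm over their backs; the gripper's body (76 mm by 85 mm) begins 54 mm behind the grasp point. The pads swing forward as they close: fully open they stand 13 mm farther back than shut.
Start: joints at [1.167, 0.126, -0.04, 1.405, 0, 1.571], TCP at [0.206, 0.483, 0.231] pointing down, gripper open.
Joint ranges: [-2.72, 2.72], [-0.95, 1.95], [-1.27, 1.35], [-1.78, 2.02], [-1.46, 1.47], [-3.14, 3.14]. Speed limits (rad/s): [2.39, 2.39, 3.01, 3.14, 3.14, 3.14].

INTERFACE

Orientations are given as a rotation vector (axis times angle).
In Python, from cell import arm gives the robot as it stands.
- The arm moves only by the tool carry_out, never from a script. Its argument "steps" is a list of rows, each a list of 3 entries, a list of its own where there are three numbers: the turn, a rotation vector about the tool's x, y, z in rad, then the shift along the tool's x, y, z in cm, then the opening, from 0 (shut) to 1 (fully open). A call has 1 to 12 rows; each row shifts and turns the commanded pose from where the row before left it, along the tool's axes as they then stand; what a row does not reach is not made up. A row lasts 1/12 s, in which the tool goes at most 41.7 mm and 7.16 degrees, less where a joint would pass 70% of its speed; a pose out of reach is approached as far as the arm can. A call is refused whole if a number of a shift passes 4.17 or a number of a turn 0.125, either way. A call with a gripper value outside its range is refused whole. The fingers move at their own pace and stop on an object; "grip_force" is the grip in N (left out, the last holds). Time passes only in rows, so rows that do not move let the fingers close. It gives the time, the measured TCP pose, the force and the opening at its end, in the units of the state.
- arm.get_obs(): the state, without advancing time (a new reading comes with each control period).
- arm.read_camera(name): name is "scene" or "top" or "wrist"; returns the picture (420x560x3 uint8, red, green, blue); there is no depth.
- arm.camera_info(name): a dict with "fx", "fy", "cx", "cy" (pixels), "position" and "attitude" of the camera in the world; the wrist camera has in their place "hand_eye" (4x4, takes a point from camera to tool coordinates, whose origin is the TCP and whose axes are the tool frame's). Camera axes: x right, y up, looking along -z (the intrinsics and any distortion apply to the point x, -y, -z); pixel columns grow to the right and rows downward; lengths in m; the calibration is good to about 2 mm. A picture is of the moment at which its call begins: read the wrist's pose just before it. camera_info takes no time and is no camera call.
- arm.finish_job(): hands the job in, once; it reports no verdict.
The state is a dict: "time": time; "joint_pos": joint angles; "qvel": joint speeds; "joint_efforts": joint torques, N m; "ee_pos": TCP position; "ee_rot": TCP orientation; "ft_force": force on the tool from outside, world axes, zero at the start; "moment": the same for the moment, N m; "gripper_width": opening from 0.0 (shut) to 1.0 (fully open).
Only numpy, scipy, OpenCV 4.12 (cv2) and the standard library are available. Lean on these libraries where they do the work, as an engineer would, in place of code of your own. Each camera call takes 0.05 s, during which the arm holds its last target. There are 200 camera calls.

TASK

Set the length stop on the filing fixture: wind its knob gently back until it meets the zero stop, without forcing it, then turn it forward exactly four clicks and never past four (the knob has lost motion, so go by the clicks and not by how far you have turned it). Then swing the clamp lever fully round to lock it, let go, and leave the blank, the tape roll and the file where they lie.

Things in the scene. Friction and masses are not known exactly. Their poses are not given: they have to be found in the camera images.
- fixture: the filing fixture, bolted down: steel base plate 110 x 370 x 10 mm (x, y, z) whose centre lies 20 mm toward +y of the origin. Origin on the table on the knob's axis, z up, y along the plate
- housing: green housing 84 x 90 mm, top 45 mm above the table, under the click disc; origin at its underside on the knob's axis. It sits on rubber bushes and twists about that axis by 0.125 rad per N m of torque on the knob, springing back (about 0.035 rad at each click). At rest its axes are the fixture's. More than 0.1 rad (0.8 N m) at the zero stop is forcing it
- knob_axis (a point): point on the knob's axis 76 mm above the table, where to grip; fixed to the fixture, does not turn with the knob. The knob is a round black ribbed cylinder, 40 mm in diameter, from 52.5 to 86.5 mm above the table; turns about the vertical. Clockwise seen from above is forward (away from zero). It drives the click disc through lost motion of unknown amount (one to two clicks), starting anywhere in it
- click_disc (a point): centre of the 62 mm click disc's top, 52 mm above the table, under the knob; fixed to the fixture. 18 clicks a turn, 20 degrees each: the torque climbs to about 0.25 N m, then drops to nearly nothing as the disc snaps ahead into the next notch, where it rests by itself; drag about 0.02 N m. It starts 1 to 3 clicks from zero
- zero_stop (a point): the zero stop inside the housing, 40 mm above the table on the knob's axis; not visible. With the disc in the zero notch it is just behind: turned further back, the torque climbs steadily, past 0.45 N m within about 0.09 rad, and does not drop as at a click
- stop_face (a point): centre of the far face of the steel stop bar (head 30 x 8 x 24 mm) that the knob drives along the fixture's +y by 1.5 mm a click; in the zero notch this face lies 104 mm toward +y from the fixture's origin, 25 mm above the table
- lock (a joint): angle of the clamp lever about its upright post, rad: 0 open, 1.4 fully round and locked (hard end). Stays where it is left, about 0.12 N m of friction. Its pivot lies at x = -5, y = -115 mm in the fixture's frame; open it points to the fixture's -y, and it swings clockwise seen from above, towards the fixture's -x
- lock_tip (a point): centre of the clamp lever's upright grey end knob (16 mm in diameter, from 39 to 61 mm above the table), 58 mm from the lever's pivot, 50 mm above the table
- blank: flat steel blank 30 x 70 x 12 mm lying in the fixture's channel beyond the stop; origin at the centre of its underside; leave it alone
- tape_roll: cardboard tape roll, 90 mm across, 25 mm high, lying behind the fixture; leave it alone
- file: flat file with a wooden handle, 290 mm long, 24 mm high, lying in front of the fixture along its y; leave it alone

How it is judged:
By the outcome, as a careful person would: the job done as asked, in the order asked, and still so for the second after the job is handed in, with the robot touching nothing.
It also fails if it takes over 72 s, if anything falls off the work surface, if the arm or the gripper's body presses on something with over 40 N, if the wrist force passes 120 N, or if a joint passes its speed limit or range.

## Working session

There is one attempt and no reset: what is moved stays moved. The work goes in short steps, Python scripts to look and compute and a tool call to move; the robot and the scene stay as the last step left them, time stands still between calls to the robot, and variables do not carry over. Pictures are saved under pics/ and viewed, about 8 in all and at most 12, crops included, and the job is handed in when it is done.

Besides the shell and the picture viewer there is one more tool, called after "Emit:" as name(argument=value, ...), one argument or row to a line, values as JSON. carry_out: Moves the arm, as the interface text tells. Its arguments: {"type":"object","properties":{"steps":{"type":"array"},"grip_force":{"type":"number"}},"required":["steps"]}

```bash
ls; mkdir -p pics
python3 - <<'E'
from cell import arm
import cv2
print(arm.get_obs())
for n in("scene","top","wrist"):
    print(n,arm.camera_info(n))
a=arm.read_camera("top");b=arm.read_camera("scene")
cv2.imwrite("pics/top.png",a[...,::-1]);cv2.imwrite("pics/scene.png",b[...,::-1])
E
```

```text
pics
{'time': 0.0, 'joint_pos': array([ 1.16699679e+00,  1.26381344e-01, -4.06316928e-02,  1.40537235e+00,
        1.56974297e-05,  1.57081408e+00]), 'qvel': array([-1.35838428e-05, -1.25095430e-03, -1.05732768e-04,  5.45164986e-04,
        6.74314441e-04,  2.19205060e-04]), 'joint_efforts': array([ 5.01039394e-04, -4.35918546e+01,  3.52921522e+01,  1.74121535e-02,
       -1.15094676e-04, -1.83874863e-05]), 'ee_pos': array([0.20611657, 0.48240502, 0.23051691]), 'ee_rot': array([ 0.31555454,  1.54782074, -0.31800874]), 'ft_force': array([ 0.29801407, -0.07747947,  0.20615995]), 'moment': array([ 0.0153143 , -0.03519528, -0.01095449]), 'gripper_width': 0.9966155728002833}
scene {'fx': 424.7885806207141, 'fy': 424.7885806207141, 'cx': 277.2892411982517, 'cy': 212.8060430742825, 'position': array([1.14717913, 0.08535895, 0.48129043]), 'attitude': array([0.73275451, 0.74544785, 1.45327855])}
top {'fx': 476.42104258998603, 'fy': 476.42104258998603, 'cx': 277.7478977167418, 'cy': 213.57335476983639, 'position': array([0.54590616, 0.05736485, 0.78207662]), 'attitude': array([ 0.05822617, -0.0410624 , -1.55202466])}
wrist {'fx': 371.94243839822616, 'fy': 371.94243839822616, 'cx': 276.4840728995577, 'cy': 216.18749342182238, 'hand_eye': array([[-5.07456887e-08,  3.17722024e-01, -9.48183904e-01,
        -1.45015109e-01],
       [ 9.99999428e-01, -1.01428867e-03, -3.39926246e-04,
        -4.72217427e-04],
       [-1.06973425e-03, -9.48183361e-01, -3.17721842e-01,
        -8.28999287e-02],
       [ 0.00000000e+00,  0.00000000e+00,  0.00000000e+00,
         1.00000000e+00]])}
```

View pics/top.png

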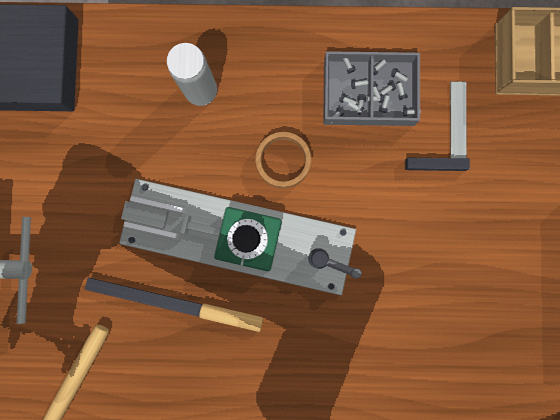

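The top view shows the fixture: knob at about (246,240), lever pivot (319,258), lever tip (357,272), stop and blank at the left. The plate corners are about (137,180), (356,229), (342,294) and (120,242).

```bash
cat > h.py <<'E'
import numpy as np, cv2
from scipy.spatial.transform import Rotation as R
from cell import arm
def cam(n,obs=None):
    c=arm.camera_info(n)
    if n=="wrist":
        o=obs; Rt=R.from_rotvec(o['ee_rot']).as_matrix(); H=c['hand_eye']
        return c,Rt@H[:3,:3],Rt@H[:3,3]+o['ee_pos']
    return c,R.from_rotvec(c['attitude']).as_matrix(),np.array(c['position'])
def ray(n,u,v,z,obs=None):
    c,M,p=cam(n,obs)
    d=M@np.array([(u-c['cx'])/c['fx'],-(v-c['cy'])/c['fy'],-1])
    return p+d*(z-p[2])/d[2]
def proj(n,X,obs=None):
    c,M,p=cam(n,obs); q=M.T@(np.array(X)-p)
    return c['cx']+c['fx']*q[0]/-q[2], c['cy']-c['fy']*q[1]/-q[2]
E
python3 - <<'E'
from h import *
k=ray("top",246,240,.0865);print("knob",k)
for u,v,z in((319,258,.045),(357,272,.061)):print(ray("top",u,v,z))
C=[ray("top",u,v,.01) for u,v in((137,180),(356,229),(342,294),(120,242))]
print(np.array(C)); c=np.mean(C,0)
for i in range(4):print(np.linalg.norm(C[i]-C[i-1]))
yf=(C[0]-C[1]+C[3]-C[2])[:2];yf/=np.linalg.norm(yf)
print("centre",c,"yf",yf,np.arctan2(-yf[0],yf[1]),"origin",c[:2]-.02*yf)
o=arm.get_obs();print(R.from_rotvec(o['ee_rot']).as_matrix())
E
```

```text
knob [0.55052052 0.11099253 0.0865    ]
[0.52520152 0.00109224 0.045     ]
[ 0.50577487 -0.05499076  0.061     ]
[[ 0.64574283  0.29757781  0.01      ]
 [ 0.57207614 -0.06077011  0.01      ]
 [ 0.46737986 -0.03919495  0.01      ]
 [ 0.54401356  0.32147799  0.01      ]]
0.10449910305382303
0.3658415132648408
0.10689620724397933
0.36872440993620736
centre [0.5573031  0.12977268 0.01      ] yf [0.20461228 0.9788431 ] -0.20606759225514326 origin [0.55321085 0.11019582]
[[-5.07153624e-04  3.92896032e-01  9.19582759e-01]
 [-1.32240547e-03  9.19581810e-01 -3.92896356e-01]
 [-9.99998997e-01 -1.41532008e-03  5.31986127e-05]]
```

View pics/scene.png

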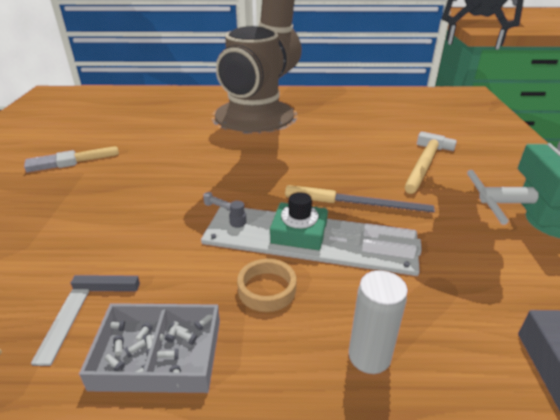

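The scene view confirms that the fixture, lever and distractors match the top view. The knob is at about (0.5515, 0.1105) and the fixture yaw is about -0.206. Next I move above the knob.

Emit:
carry_out(
  steps=[
    [[0, 0, 0], [0.3, -1.6, 3.6], 1],
    [[0, 0, 0], [0.3, -1.6, 3.6], 1],
    [[0, 0, 0], [0.3, -1.6, 3.6], 1],
    [[0, 0, 0], [0.3, -1.6, 3.6], 1],
    [[0, 0, 0], [0.3, -1.6, 3.6], 1],
    [[0, 0, 0], [0.3, -1.6, 3.6], 1],
    [[0, 0, 0], [0.3, -1.6, 3.6], 1],
    [[0, 0, 0], [0.3, -1.6, 3.6], 1],
    [[0, 0, 0], [0.3, -1.6, 3.6], 1],
    [[0, 0, 0], [0.3, -1.6, 3.6], 1],
    [[0, 0, 0], [0.3, -1.6, 3.6], 1],
    [[0, 0, 0], [0, 0, 0], 1],
  ],
  grip_force=40,
)

```text
time: 1.1
ee_pos: [0.5045, 0.1607, 0.1968]
ee_rot: [0.32, 1.546, -0.323]
ft_force: [-0.5, -0.3, -0.2]
gripper_width: 0.997
```

```bash
cat >> h.py <<'E'
def togo(X,Y,Z):
    o=arm.get_obs();M=R.from_rotvec(o['ee_rot']).as_matrix()
    print("t",round(o['time'],2),"tcp",o['ee_pos'].round(4),"q",o['joint_pos'].round(3),"jaw",round(np.degrees(np.arctan2(M[1,1],M[0,1])),1),"tilt",M[2].round(4))
    print("shift cm",(100*M.T@(np.array([X,Y,Z])-o['ee_pos'])).round(2),"F",o['ft_force'].round(2),"M",o['moment'].round(3),"g",round(o['gripper_width'],3))
E
python3 - <<'E'
from h import *
togo(.5515,.1105,.057)
o=arm.get_obs();a=arm.read_camera("wrist");cv2.imwrite("pics/w1.png",a[...,::-1])
print(proj("wrist",[.5515,.1105,.0865],o))
E
```

```text
t 1.1 tcp [0.5045 0.1607 0.1968] q [ 0.309  0.137 -0.102  1.333 -0.002  0.72 ] jaw 66.5 tilt [-1.0e+00 -2.2e-03  7.0e-04]
shift cm [13.99 -2.7   6.3 ] F [-0.47 -0.33 -0.19] M [0.016 0.075 0.057] g 0.997
(np.float64(242.0200837597492), np.float64(289.8702423012112))
```

View pics/w1.png

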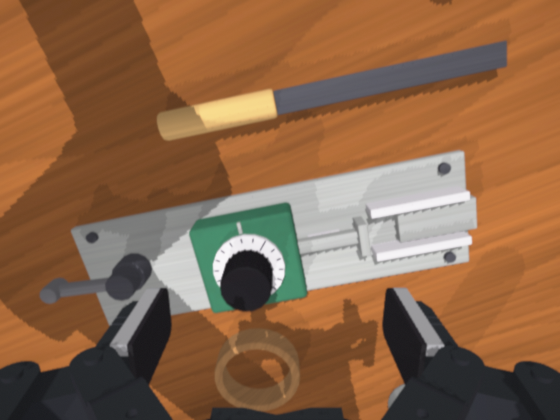

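The wrist view shows the knob top near (247,287), with the prediction at (242,290). The disc graduations and housing tick are at (239,227), the stop head at (363,238) and the lever at the left. q6 grows clockwise with plenty of range, so one grip will cover the whole turn. I go closer and measure the knob.

Emit:
carry_out(
  steps=[
    [[0, 0, 0], [0.7, -0.5, 1.2], 1],
    [[0, 0, 0], [0.7, -0.5, 1.2], 1],
    [[0, 0, 0], [0.7, -0.5, 1.2], 1],
    [[0, 0, 0], [0.7, -0.6, 1.3], 1],
    [[0, 0, 0], [0.7, -0.6, 1.4], 1],
    [[0, 0, 0], [0, 0, 0], 1],
    [[0, 0, 0], [0, 0, 0], 1],
  ],
)

```text
time: 1.73
ee_pos: [0.5487, 0.115, 0.1623]
ee_rot: [0.317, 1.549, -0.318]
ft_force: [0.1, 0.4, -0.6]
gripper_width: 0.998
```

Run:
```python
from h import *
print(ray("top",246,240,.0865))
togo(.5515,.1105,.057)
o=arm.get_obs();a=arm.read_camera("wrist")
u,v=proj("wrist",[.5515,.1105,.0865],o);print(u,v)
# draw predicted circles: knob top & disc
b=a[...,::-1].copy()
for z,r,c in((.0865,.02,(0,0,255)),(.052,.031,(255,0,0))):
    P=[proj("wrist",[.5515+r*np.cos(t),.1105+r*np.sin(t),z],o) for t in np.linspace(0,6.3,60)]
    cv2.polylines(b,[np.int32(np.round(P))],True,c,1)
x0,y0=int(u)-130,int(v)-130
y0=max(0,min(y0,420-240));print(x0,y0)
cv2.imwrite("pics/w2.png",cv2.resize(b[y0:y0+240,x0:x0+260],None,fx=2.5,fy=2.5))
cv2.imwrite("pics/w2raw.png",a[...,::-1])
```

```text
[0.55052052 0.11099253 0.0865    ]
t 1.73 tcp [0.5487 0.115  0.1623] q [ 0.207  0.202 -0.099  1.271  0.     0.612] jaw 66.8 tilt [-1.0e+00 -9.0e-04 -1.6e-03]
shift cm [10.53 -0.3   0.45] F [ 0.09  0.44 -0.63] M [-0.001  0.069  0.015] g 0.998
272.37037506730394 236.07900766870523
142 106
```

View pics/w2.png

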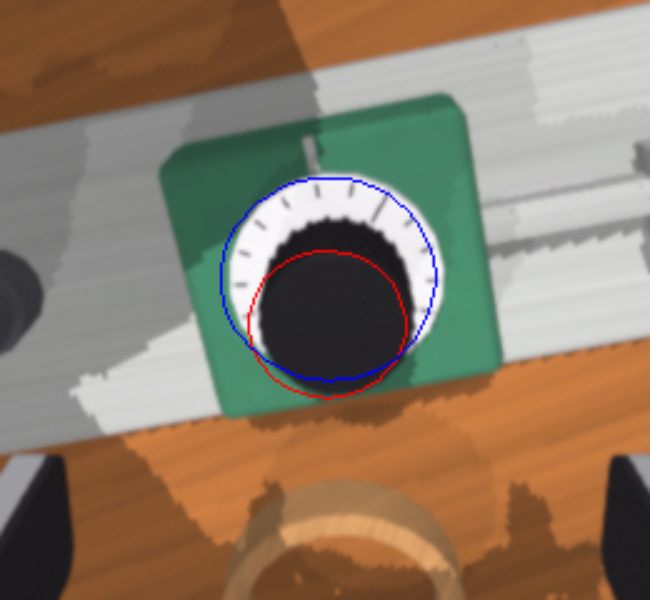

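The overlay (2.5x) shows the knob about 3 px to the right and 1.5 px above the prediction, so the remaining shift is x 10.5, y -0.1, z 0.36 cm. The disc's long mark sits about 42° clockwise of the housing tick, so it is probably at notch 2. I descend.

Emit:
carry_out(
  steps=[
    [[0, 0, 0], [1.5, 0, 0.1], 1],
    [[0, 0, 0], [1.5, -0.1, 0.16], 1],
    [[0, 0, 0], [1.5, 0, 0.1], 1],
    [[0, 0, 0], [1.5, 0, 0], 1],
    [[0, 0, 0], [1.5, 0, 0], 1],
    [[0, 0, 0], [1.5, 0, 0], 1],
    [[0, 0, 0], [1.0, 0, 0], 1],
    [[0, 0, 0], [0.4, 0, 0], 1],
    [[0, 0, 0], [0, 0, 0], 0.7],
    [[0, 0, 0], [0, 0, 0], 0.6],
  ],
)

```text
time: 2.62
ee_pos: [0.5518, 0.1137, 0.0599]
ee_rot: [0.317, 1.547, -0.316]
ft_force: [0.2, 1.3, 0.0]
gripper_width: 0.751
```

Run:
```python
from h import *
togo(.5515,.1105,.057)
o=arm.get_obs();a=arm.read_camera("wrist");cv2.imwrite("pics/w3.png",a[...,::-1])
```

```text
t 2.62 tcp [0.5518 0.1137 0.0599] q [ 0.203  0.25  -0.269  1.051  0.     0.607] jaw 66.9 tilt [-1.e+00  4.e-04  5.e-04]
shift cm [ 0.29 -0.3   0.1 ] F [0.25 1.31 0.02] M [ 0.007 -0.013 -0.001] g 0.751
```

View pics/w3.png

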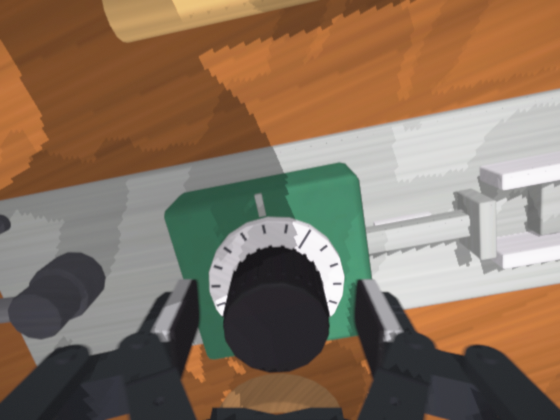

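The knob is centred between the fingers (knob 276, finger midline 277) and the bottom edge at row 370 matches the projection, so I close on it.

Emit:
carry_out(
  steps=[
    [[0, 0, 0], [0.1, 0, 0], 0.55],
    [[0, 0, 0], [0.1, 0, 0], 0.5],
    [[0, 0, 0], [0, 0, 0], 0.45],
    [[0, 0, 0], [0, 0, 0], 0.4],
    [[0, 0, 0], [0, 0, 0], 0.3],
    [[0, 0, 0], [0, 0, 0], 0.3],
    [[0, 0, 0], [0, 0, 0], 0.3],
    [[0, 0, 0], [0, 0, 0], 0.3],
  ],
  grip_force=40,
)

```text
time: 3.33
ee_pos: [0.552, 0.1134, 0.058]
ee_rot: [0.317, 1.546, -0.317]
ft_force: [-1.4, -1.9, 7.0]
gripper_width: 0.459
```

Run:
```python
from h import *
togo(.5515,.1105,.057)
```

```text
t 3.33 tcp [0.552  0.1134 0.058 ] q [ 0.203  0.251 -0.272  1.046 -0.     0.607] jaw 66.9 tilt [-1.0e+00  5.0e-04  1.1e-03]
shift cm [ 0.1  -0.28  0.07] F [-1.45 -1.93  6.96] M [-0.192  0.178 -0.003] g 0.459
```

Gripped. Now I wind back gently, reading the moment about the vertical every few degrees. The first 16° are safe whatever the state.

```bash
cat > m.py <<'E'
from h import *
o=arm.get_obs();M=R.from_rotvec(o['ee_rot']).as_matrix()
print("t",round(o['time'],2),"jaw",round(np.degrees(np.arctan2(M[1,1],M[0,1])),2),"Mz",o['moment'].round(3),"F",o['ft_force'].round(1),"q6",o['joint_pos'][5].round(3),"eff6",o['joint_efforts'][5].round(3),"g",round(o['gripper_width'],3),o['ee_pos'].round(4))
E
python3 m.py
```

```text
t 3.33 jaw 66.86 Mz [-0.192  0.178 -0.003] F [-1.4 -1.9  7. ] q6 0.607 eff6 -0.0 g 0.459 [0.552  0.1134 0.058 ]
```

Emit:
carry_out(
  steps=[
    [[-0.035, 0, 0], [0, 0, 0], 0.3],
    [[-0.035, 0, 0], [0, 0, 0], 0.3],
  ],
)

```text
time: 3.5
ee_pos: [0.5519, 0.1133, 0.058]
ee_rot: [0.261, 1.554, -0.261]
ft_force: [-1.0, -1.4, 5.5]
gripper_width: 0.453
```

```bash
python3 m.py
```

```text
t 3.5 jaw 70.96 Mz [-0.29   0.168  0.013] F [-1.  -1.4  5.5] q6 0.535 eff6 0.471 g 0.453 [0.5519 0.1133 0.058 ]
```

Emit:
carry_out(
  steps=[
    [[-0.035, 0, 0], [0, 0, 0], 0.3],
    [[-0.035, 0, 0], [0, 0, 0], 0.3],
  ],
)

```text
time: 3.67
ee_pos: [0.5519, 0.1133, 0.058]
ee_rot: [0.206, 1.56, -0.206]
ft_force: [-0.9, -1.2, 5.5]
gripper_width: 0.46
```

```bash
python3 m.py
```

```text
t 3.67 jaw 74.97 Mz [-0.324  0.222  0.002] F [-0.9 -1.2  5.5] q6 0.465 eff6 0.433 g 0.46 [0.5519 0.1133 0.058 ]
```

Emit:
carry_out(
  steps=[
    [[-0.035, 0, 0], [0, 0, 0], 0.3],
    [[-0.035, 0, 0], [0, 0, 0], 0.3],
  ],
)

```text
time: 3.83
ee_pos: [0.5519, 0.1132, 0.058]
ee_rot: [0.151, 1.564, -0.151]
ft_force: [-1.6, -1.8, 5.8]
gripper_width: 0.454
```

```bash
python3 m.py
```

```text
t 3.83 jaw 78.98 Mz [-0.319  0.188  0.   ] F [-1.6 -1.8  5.8] q6 0.395 eff6 0.432 g 0.454 [0.5519 0.1132 0.058 ]
```

Emit:
carry_out(
  steps=[
    [[-0.035, 0, 0], [0, 0, 0], 0.3],
    [[-0.035, 0, 0], [0, 0, 0], 0.3],
  ],
)

```text
time: 4.0
ee_pos: [0.5519, 0.1131, 0.058]
ee_rot: [0.096, 1.567, -0.096]
ft_force: [-1.4, -2.1, 6.7]
gripper_width: 0.456
```

```bash
python3 m.py
```

```text
t 4.0 jaw 82.99 Mz [-0.335  0.214 -0.049] F [-1.4 -2.1  6.7] q6 0.325 eff6 0.432 g 0.456 [0.5519 0.1131 0.058 ]
```

Emit:
carry_out(
  steps=[
    [[-0.035, 0, 0], [0, 0, 0], 0.3],
    [[-0.035, 0, 0], [0, 0, 0], 0.3],
  ],
)

```text
time: 4.17
ee_pos: [0.5519, 0.113, 0.058]
ee_rot: [0.041, 1.569, -0.042]
ft_force: [-0.7, -2.4, 6.7]
gripper_width: 0.457
```

```bash
python3 m.py
```

```text
t 4.17 jaw 87.0 Mz [-0.376  0.184 -0.014] F [-0.7 -2.4  6.7] q6 0.255 eff6 0.432 g 0.457 [0.5519 0.113  0.058 ]
```

Emit:
carry_out(
  steps=[
    [[-0.035, 0, 0], [0, 0, 0], 0.3],
    [[-0.035, 0, 0], [0, 0, 0], 0.3],
  ],
)

```text
time: 4.33
ee_pos: [0.5519, 0.113, 0.058]
ee_rot: [-0.014, 1.57, 0.013]
ft_force: [-1.4, -1.9, 5.2]
gripper_width: 0.461
```

```bash
python3 m.py
```

```text
t 4.33 jaw 91.01 Mz [-0.5    0.192 -0.011] F [-1.4 -1.9  5.2] q6 0.185 eff6 0.411 g 0.461 [0.5519 0.113  0.058 ]
```

Emit:
carry_out(
  steps=[
    [[-0.035, 0, 0], [0, 0, 0], 0.3],
    [[-0.035, 0, 0], [0, 0, 0], 0.3],
  ],
)

```text
time: 4.5
ee_pos: [0.5519, 0.113, 0.058]
ee_rot: [-0.069, 1.569, 0.068]
ft_force: [-0.7, -2.8, 6.2]
gripper_width: 0.462
```

```bash
python3 m.py
```

```text
t 4.5 jaw 95.0 Mz [-0.499  0.212 -0.195] F [-0.7 -2.8  6.2] q6 0.115 eff6 0.232 g 0.462 [0.5519 0.113  0.058 ]
```

Emit:
carry_out(
  steps=[
    [[-0.035, 0, 0], [0, 0, 0], 0.3],
    [[-0.035, 0, 0], [0, 0, 0], 0.3],
  ],
)

```text
time: 4.67
ee_pos: [0.5519, 0.1129, 0.058]
ee_rot: [-0.124, 1.566, 0.122]
ft_force: [-1.1, -2.2, 6.6]
gripper_width: 0.458
```

```bash
python3 m.py
```

```text
t 4.67 jaw 98.99 Mz [-0.481  0.267 -0.315] F [-1.1 -2.2  6.6] q6 0.045 eff6 0.155 g 0.458 [0.5519 0.1129 0.058 ]
```

Emit:
carry_out(
  steps=[
    [[-0.035, 0, 0], [0, 0, 0], 0.3],
    [[-0.035, 0, 0], [0, 0, 0], 0.3],
  ],
)

```text
time: 4.83
ee_pos: [0.5519, 0.1128, 0.058]
ee_rot: [-0.179, 1.562, 0.178]
ft_force: [-0.9, -2.7, 6.5]
gripper_width: 0.454
```

```bash
python3 m.py
```

```text
t 4.83 jaw 103.03 Mz [-0.602  0.173  0.003] F [-0.9 -2.7  6.5] q6 -0.025 eff6 0.471 g 0.454 [0.5519 0.1128 0.058 ]
```

Emit:
carry_out(
  steps=[
    [[-0.035, 0, 0], [0, 0, 0], 0.3],
    [[-0.035, 0, 0], [0, 0, 0], 0.3],
  ],
)

```text
time: 5.0
ee_pos: [0.5519, 0.1127, 0.058]
ee_rot: [-0.234, 1.557, 0.232]
ft_force: [-0.6, -2.4, 5.7]
gripper_width: 0.455
```

```bash
python3 m.py
```

```text
t 5.0 jaw 107.04 Mz [-0.637  0.171  0.064] F [-0.6 -2.4  5.7] q6 -0.095 eff6 0.431 g 0.455 [0.5519 0.1127 0.058 ]
```

Emit:
carry_out(
  steps=[
    [[-0.035, 0, 0], [0, 0, 0], 0.3],
    [[-0.035, 0, 0], [0, 0, 0], 0.3],
  ],
)

```text
time: 5.17
ee_pos: [0.5519, 0.1127, 0.058]
ee_rot: [-0.289, 1.551, 0.287]
ft_force: [-0.5, -4.0, 5.4]
gripper_width: 0.457
```

```bash
python3 m.py
```

```text
t 5.17 jaw 111.05 Mz [-0.66   0.16   0.006] F [-0.5 -4.   5.4] q6 -0.165 eff6 0.409 g 0.457 [0.5519 0.1127 0.058 ]
```

Emit:
carry_out(
  steps=[
    [[-0.035, 0, 0], [0, 0, 0], 0.3],
    [[-0.035, 0, 0], [0, 0, 0], 0.3],
  ],
)

```text
time: 5.33
ee_pos: [0.5519, 0.1127, 0.058]
ee_rot: [-0.344, 1.543, 0.341]
ft_force: [-0.5, -3.0, 6.1]
gripper_width: 0.453
```

```bash
python3 m.py
```

```text
t 5.33 jaw 115.04 Mz [-0.699  0.156 -0.192] F [-0.5 -3.   6.1] q6 -0.235 eff6 0.23 g 0.453 [0.5519 0.1127 0.058 ]
```

Emit:
carry_out(
  steps=[
    [[-0.035, 0, 0], [0, 0, 0], 0.3],
  ],
)

```text
time: 5.42
ee_pos: [0.5519, 0.1126, 0.058]
ee_rot: [-0.371, 1.538, 0.369]
ft_force: [-1.1, -3.9, 5.8]
gripper_width: 0.457
```

```bash
python3 m.py
```

```text
t 5.42 jaw 117.04 Mz [-0.754  0.178 -0.254] F [-1.1 -3.9  5.8] q6 -0.27 eff6 0.169 g 0.457 [0.5519 0.1126 0.058 ]
```

Emit:
carry_out(
  steps=[
    [[-0.035, 0, 0], [0, 0, 0], 0.3],
  ],
)

```text
time: 5.5
ee_pos: [0.552, 0.1126, 0.058]
ee_rot: [-0.399, 1.533, 0.396]
ft_force: [-1.4, -3.5, 5.8]
gripper_width: 0.454
```

```bash
python3 m.py
```

```text
t 5.5 jaw 119.03 Mz [-0.736  0.138 -0.268] F [-1.4 -3.5  5.8] q6 -0.305 eff6 0.155 g 0.454 [0.552  0.1126 0.058 ]
```

Emit:
carry_out(
  steps=[
    [[-0.035, 0, 0], [0, 0, 0], 0.3],
  ],
)

```text
time: 5.58
ee_pos: [0.552, 0.1126, 0.058]
ee_rot: [-0.426, 1.528, 0.423]
ft_force: [-1.1, -4.3, 6.0]
gripper_width: 0.457
```

```bash
python3 m.py
```

```text
t 5.58 jaw 121.04 Mz [-0.726  0.202 -0.18 ] F [-1.1 -4.3  6. ] q6 -0.34 eff6 0.265 g 0.457 [0.552  0.1126 0.058 ]
```

That's the second click. I continue, with finer steps near the next engagement at about 131°.

Emit:
carry_out(
  steps=[
    [[-0.035, 0, 0], [0, 0, 0], 0.3],
    [[-0.035, 0, 0], [0, 0, 0], 0.3],
    [[-0.035, 0, 0], [0, 0, 0], 0.3],
    [[-0.035, 0, 0], [0, 0, 0], 0.3],
  ],
)

```text
time: 5.92
ee_pos: [0.5521, 0.1125, 0.058]
ee_rot: [-0.536, 1.503, 0.532]
ft_force: [-0.6, -4.3, 6.4]
gripper_width: 0.454
```

```bash
python3 m.py
```

```text
t 5.92 jaw 129.09 Mz [-0.864  0.068 -0.028] F [-0.6 -4.3  6.4] q6 -0.48 eff6 0.431 g 0.454 [0.5521 0.1125 0.058 ]
```

Emit:
carry_out(
  steps=[
    [[-0.035, 0, 0], [0, 0, 0], 0.3],
  ],
)

```text
time: 6.0
ee_pos: [0.5521, 0.1124, 0.058]
ee_rot: [-0.563, 1.496, 0.559]
ft_force: [-0.5, -4.5, 7.1]
gripper_width: 0.46
```

```bash
python3 m.py
```

```text
t 6.0 jaw 131.09 Mz [-0.853  0.082  0.039] F [-0.5 -4.5  7.1] q6 -0.515 eff6 0.408 g 0.46 [0.5521 0.1124 0.058 ]
```

Emit:
carry_out(
  steps=[
    [[-0.035, 0, 0], [0, 0, 0], 0.3],
  ],
)

```text
time: 6.08
ee_pos: [0.5521, 0.1124, 0.058]
ee_rot: [-0.59, 1.489, 0.586]
ft_force: [-0.5, -3.1, 5.4]
gripper_width: 0.459
```

```bash
python3 m.py
```

```text
t 6.08 jaw 133.09 Mz [-0.877  0.076 -0.192] F [-0.5 -3.1  5.4] q6 -0.55 eff6 0.286 g 0.459 [0.5521 0.1124 0.058 ]
```

Emit:
carry_out(
  steps=[
    [[-0.035, 0, 0], [0, 0, 0], 0.3],
  ],
)

```text
time: 6.17
ee_pos: [0.5521, 0.1124, 0.058]
ee_rot: [-0.617, 1.481, 0.613]
ft_force: [0.4, -4.2, 5.8]
gripper_width: 0.457
```

```bash
python3 m.py
```

```text
t 6.17 jaw 135.07 Mz [-0.877  0.073 -0.362] F [ 0.4 -4.2  5.8] q6 -0.585 eff6 0.087 g 0.457 [0.5521 0.1124 0.058 ]
```

Emit:
carry_out(
  steps=[
    [[-0.017, 0, 0], [0, 0, 0], 0.3],
  ],
)

```text
time: 6.25
ee_pos: [0.5521, 0.1124, 0.058]
ee_rot: [-0.63, 1.477, 0.626]
ft_force: [0.1, -4.1, 5.8]
gripper_width: 0.455
```

```bash
python3 m.py
```

```text
t 6.25 jaw 136.02 Mz [-0.861 -0.012 -0.475] F [ 0.1 -4.1  5.8] q6 -0.601 eff6 -0.402 g 0.455 [0.5521 0.1124 0.058 ]
```

The torque climbed steadily (.145, .345, .475 N m) with no drop, so this is the zero stop, and I stop there. That gives n=2, which agrees with the picture. Now forward: first back through the guaranteed lost motion.

Emit:
carry_out(
  steps=[
    [[0.035, 0, 0], [0, 0, 0], 0.3],
    [[0.035, 0, 0], [0, 0, 0], 0.3],
    [[0.035, 0, 0], [0, 0, 0], 0.3],
    [[0.035, 0, 0], [0, 0, 0], 0.3],
    [[0.035, 0, 0], [0, 0, 0], 0.3],
    [[0.035, 0, 0], [0, 0, 0], 0.3],
    [[0.035, 0, 0], [0, 0, 0], 0.3],
    [[0.035, 0, 0], [0, 0, 0], 0.3],
    [[0.035, 0, 0], [0, 0, 0], 0.3],
    [[0.035, 0, 0], [0, 0, 0], 0.3],
  ],
)

```text
time: 7.08
ee_pos: [0.5519, 0.1126, 0.058]
ee_rot: [-0.355, 1.541, 0.352]
ft_force: [-1.1, -3.7, 5.2]
gripper_width: 0.455
```

```bash
python3 m.py
```

```text
t 7.08 jaw 115.83 Mz [-0.698  0.226 -0.03 ] F [-1.1 -3.7  5.2] q6 -0.249 eff6 -0.437 g 0.455 [0.5519 0.1126 0.058 ]
```

Emit:
carry_out(
  steps=[
    [[0.035, 0, 0], [0, 0, 0], 0.3],
    [[0.035, 0, 0], [0, 0, 0], 0.3],
  ],
)

```text
time: 7.25
ee_pos: [0.5519, 0.1127, 0.058]
ee_rot: [-0.3, 1.549, 0.298]
ft_force: [-1.3, -3.2, 6.9]
gripper_width: 0.456
```

```bash
python3 m.py
```

```text
t 7.25 jaw 111.82 Mz [-0.651  0.205 -0.005] F [-1.3 -3.2  6.9] q6 -0.179 eff6 -0.437 g 0.456 [0.5519 0.1127 0.058 ]
```

Emit:
carry_out(
  steps=[
    [[0.035, 0, 0], [0, 0, 0], 0.3],
    [[0.035, 0, 0], [0, 0, 0], 0.3],
  ],
)

```text
time: 7.42
ee_pos: [0.5519, 0.1127, 0.058]
ee_rot: [-0.245, 1.556, 0.243]
ft_force: [-0.8, -3.2, 6.4]
gripper_width: 0.457
```

```bash
python3 m.py
```

```text
t 7.42 jaw 107.81 Mz [-0.61   0.229 -0.045] F [-0.8 -3.2  6.4] q6 -0.109 eff6 -0.437 g 0.457 [0.5519 0.1127 0.058 ]
```

Emit:
carry_out(
  steps=[
    [[0.035, 0, 0], [0, 0, 0], 0.3],
    [[0.035, 0, 0], [0, 0, 0], 0.3],
  ],
)

```text
time: 7.58
ee_pos: [0.5519, 0.1128, 0.058]
ee_rot: [-0.19, 1.562, 0.188]
ft_force: [-0.6, -2.7, 7.2]
gripper_width: 0.454
```

```bash
python3 m.py
```

```text
t 7.58 jaw 103.81 Mz [-0.573  0.228  0.   ] F [-0.6 -2.7  7.2] q6 -0.039 eff6 -0.437 g 0.454 [0.5519 0.1128 0.058 ]
```

Emit:
carry_out(
  steps=[
    [[0.035, 0, 0], [0, 0, 0], 0.3],
    [[0.035, 0, 0], [0, 0, 0], 0.3],
  ],
)

```text
time: 7.75
ee_pos: [0.5519, 0.1129, 0.058]
ee_rot: [-0.135, 1.566, 0.133]
ft_force: [-1.1, -2.3, 6.3]
gripper_width: 0.455
```

```bash
python3 m.py
```

```text
t 7.75 jaw 99.8 Mz [-0.524  0.206  0.066] F [-1.1 -2.3  6.3] q6 0.031 eff6 -0.388 g 0.455 [0.5519 0.1129 0.058 ]
```

Emit:
carry_out(
  steps=[
    [[0.035, 0, 0], [0, 0, 0], 0.3],
    [[0.035, 0, 0], [0, 0, 0], 0.3],
  ],
)

```text
time: 7.92
ee_pos: [0.5519, 0.1129, 0.058]
ee_rot: [-0.08, 1.568, 0.079]
ft_force: [-0.7, -2.4, 6.7]
gripper_width: 0.458
```

```bash
python3 m.py
```

```text
t 7.92 jaw 95.82 Mz [-0.502  0.266  0.184] F [-0.7 -2.4  6.7] q6 0.101 eff6 -0.214 g 0.458 [0.5519 0.1129 0.058 ]
```

It engaged at about 101°, so the lost motion is about 30°. I expect clicks near 91, 71, 51 and 31, and keep sampling every 4°.

Emit:
carry_out(
  steps=[
    [[0.035, 0, 0], [0, 0, 0], 0.3],
    [[0.035, 0, 0], [0, 0, 0], 0.3],
  ],
)

```text
time: 8.08
ee_pos: [0.5519, 0.113, 0.058]
ee_rot: [-0.026, 1.57, 0.024]
ft_force: [-1.4, -3.6, 6.2]
gripper_width: 0.457
```

```bash
python3 m.py
```

```text
t 8.08 jaw 91.82 Mz [-0.475  0.254  0.336] F [-1.4 -3.6  6.2] q6 0.171 eff6 -0.174 g 0.457 [0.5519 0.113  0.058 ]
```

Emit:
carry_out(
  steps=[
    [[0.035, 0, 0], [0, 0, 0], 0.3],
    [[0.035, 0, 0], [0, 0, 0], 0.3],
  ],
)

```text
time: 8.25
ee_pos: [0.5518, 0.1131, 0.058]
ee_rot: [0.03, 1.57, -0.031]
ft_force: [-2.0, -1.8, 5.4]
gripper_width: 0.456
```

```bash
python3 m.py
```

```text
t 8.25 jaw 87.78 Mz [-0.401  0.199 -0.046] F [-2.  -1.8  5.4] q6 0.241 eff6 -0.463 g 0.456 [0.5518 0.1131 0.058 ]
```

Emit:
carry_out(
  steps=[
    [[0.035, 0, 0], [0, 0, 0], 0.3],
    [[0.035, 0, 0], [0, 0, 0], 0.3],
  ],
)

```text
time: 8.42
ee_pos: [0.5519, 0.1131, 0.058]
ee_rot: [0.085, 1.568, -0.086]
ft_force: [-0.9, -3.1, 5.5]
gripper_width: 0.458
```

```bash
python3 m.py
```

```text
t 8.42 jaw 83.76 Mz [-0.323  0.239 -0.   ] F [-0.9 -3.1  5.5] q6 0.311 eff6 -0.436 g 0.458 [0.5519 0.1131 0.058 ]
```

Emit:
carry_out(
  steps=[
    [[0.035, 0, 0], [0, 0, 0], 0.3],
    [[0.035, 0, 0], [0, 0, 0], 0.3],
  ],
)

```text
time: 8.58
ee_pos: [0.5519, 0.1131, 0.058]
ee_rot: [0.14, 1.565, -0.141]
ft_force: [-1.1, -1.2, 5.3]
gripper_width: 0.456
```

```bash
python3 m.py
```

```text
t 8.58 jaw 79.76 Mz [-0.327  0.224  0.043] F [-1.1 -1.2  5.3] q6 0.381 eff6 -0.385 g 0.456 [0.5519 0.1131 0.058 ]
```

Emit:
carry_out(
  steps=[
    [[0.035, 0, 0], [0, 0, 0], 0.3],
    [[0.035, 0, 0], [0, 0, 0], 0.3],
  ],
)

```text
time: 8.75
ee_pos: [0.5519, 0.1133, 0.058]
ee_rot: [0.195, 1.561, -0.195]
ft_force: [-1.7, -1.6, 5.6]
gripper_width: 0.456
```

```bash
python3 m.py
```

```text
t 8.75 jaw 75.77 Mz [-0.291  0.254  0.234] F [-1.7 -1.6  5.6] q6 0.451 eff6 -0.211 g 0.456 [0.5519 0.1133 0.058 ]
```

Emit:
carry_out(
  steps=[
    [[0.035, 0, 0], [0, 0, 0], 0.3],
    [[0.035, 0, 0], [0, 0, 0], 0.3],
  ],
)

```text
time: 8.92
ee_pos: [0.5519, 0.1133, 0.058]
ee_rot: [0.25, 1.555, -0.25]
ft_force: [0.1, -1.8, 5.6]
gripper_width: 0.458
```

```bash
python3 m.py
```

```text
t 8.92 jaw 71.77 Mz [-0.234  0.183  0.229] F [ 0.1 -1.8  5.6] q6 0.521 eff6 -0.175 g 0.458 [0.5519 0.1133 0.058 ]
```

Emit:
carry_out(
  steps=[
    [[0.035, 0, 0], [0, 0, 0], 0.3],
    [[0.035, 0, 0], [0, 0, 0], 0.3],
  ],
)

```text
time: 9.08
ee_pos: [0.5519, 0.1134, 0.058]
ee_rot: [0.305, 1.548, -0.305]
ft_force: [-0.2, -0.4, 5.8]
gripper_width: 0.459
```

```bash
python3 m.py
```

```text
t 9.08 jaw 67.73 Mz [-0.193  0.156 -0.081] F [-0.2 -0.4  5.8] q6 0.591 eff6 -0.46 g 0.459 [0.5519 0.1134 0.058 ]
```

Two clicks so far. Next is the third, near 51°.

Emit:
carry_out(
  steps=[
    [[0.035, 0, 0], [0, 0, 0], 0.3],
    [[0.035, 0, 0], [0, 0, 0], 0.3],
    [[0.035, 0, 0], [0, 0, 0], 0.3],
    [[0.035, 0, 0], [0, 0, 0], 0.3],
  ],
)

```text
time: 9.42
ee_pos: [0.552, 0.1135, 0.058]
ee_rot: [0.415, 1.53, -0.414]
ft_force: [-0.9, -1.0, 4.3]
gripper_width: 0.455
```

```bash
python3 m.py
```

```text
t 9.42 jaw 59.72 Mz [-0.133  0.114  0.069] F [-0.9 -1.   4.3] q6 0.731 eff6 -0.382 g 0.455 [0.552  0.1135 0.058 ]
```

Emit:
carry_out(
  steps=[
    [[0.035, 0, 0], [0, 0, 0], 0.3],
    [[0.035, 0, 0], [0, 0, 0], 0.3],
  ],
)

```text
time: 9.58
ee_pos: [0.552, 0.1135, 0.058]
ee_rot: [0.469, 1.518, -0.468]
ft_force: [-0.4, -1.1, 6.2]
gripper_width: 0.457
```

```bash
python3 m.py
```

```text
t 9.58 jaw 55.73 Mz [-0.122  0.071  0.23 ] F [-0.4 -1.1  6.2] q6 0.801 eff6 -0.209 g 0.457 [0.552  0.1135 0.058 ]
```

Emit:
carry_out(
  steps=[
    [[0.035, 0, 0], [0, 0, 0], 0.3],
    [[0.035, 0, 0], [0, 0, 0], 0.3],
  ],
)

```text
time: 9.75
ee_pos: [0.5521, 0.1136, 0.058]
ee_rot: [0.523, 1.506, -0.522]
ft_force: [0.0, -0.4, 5.9]
gripper_width: 0.458
```

```bash
python3 m.py
```

```text
t 9.75 jaw 51.73 Mz [-0.098  0.055  0.259] F [ 0.  -0.4  5.9] q6 0.871 eff6 -0.175 g 0.458 [0.5521 0.1136 0.058 ]
```

Emit:
carry_out(
  steps=[
    [[0.035, 0, 0], [0, 0, 0], 0.3],
    [[0.035, 0, 0], [0, 0, 0], 0.3],
  ],
)

```text
time: 9.92
ee_pos: [0.5521, 0.1136, 0.058]
ee_rot: [0.578, 1.491, -0.577]
ft_force: [-0.5, 0.2, 6.0]
gripper_width: 0.455
```

```bash
python3 m.py
```

```text
t 9.92 jaw 47.69 Mz [-0.042  0.052 -0.014] F [-0.5  0.2  6. ] q6 0.941 eff6 -0.458 g 0.455 [0.5521 0.1136 0.058 ]
```

Three clicks. Now the fourth, near 31°.

Emit:
carry_out(
  steps=[
    [[0.035, 0, 0], [0, 0, 0], 0.3],
    [[0.035, 0, 0], [0, 0, 0], 0.3],
    [[0.035, 0, 0], [0, 0, 0], 0.3],
    [[0.035, 0, 0], [0, 0, 0], 0.3],
  ],
)

```text
time: 10.25
ee_pos: [0.5522, 0.1137, 0.058]
ee_rot: [0.687, 1.459, -0.685]
ft_force: [0.9, -0.4, 4.3]
gripper_width: 0.455
```

```bash
python3 m.py
```

```text
t 10.25 jaw 39.67 Mz [ 0.091 -0.051  0.035] F [ 0.9 -0.4  4.3] q6 1.081 eff6 -0.379 g 0.455 [0.5522 0.1137 0.058 ]
```

Emit:
carry_out(
  steps=[
    [[0.035, 0, 0], [0, 0, 0], 0.3],
    [[0.035, 0, 0], [0, 0, 0], 0.3],
  ],
)

```text
time: 10.42
ee_pos: [0.5522, 0.1138, 0.058]
ee_rot: [0.74, 1.44, -0.738]
ft_force: [0.9, -0.4, 4.1]
gripper_width: 0.454
```

```bash
python3 m.py
```

```text
t 10.42 jaw 35.68 Mz [ 0.117 -0.096  0.249] F [ 0.9 -0.4  4.1] q6 1.151 eff6 -0.206 g 0.454 [0.5522 0.1138 0.058 ]
```

Emit:
carry_out(
  steps=[
    [[0.035, 0, 0], [0, 0, 0], 0.3],
    [[0.035, 0, 0], [0, 0, 0], 0.3],
  ],
)

```text
time: 10.58
ee_pos: [0.5523, 0.1137, 0.058]
ee_rot: [0.794, 1.42, -0.792]
ft_force: [1.2, 0.7, 4.2]
gripper_width: 0.453
```

```bash
python3 m.py
```

```text
t 10.58 jaw 31.68 Mz [ 0.016 -0.068  0.296] F [1.2 0.7 4.2] q6 1.221 eff6 -0.176 g 0.453 [0.5523 0.1137 0.058 ]
```

Emit:
carry_out(
  steps=[
    [[0.035, 0, 0], [0, 0, 0], 0.3],
    [[0.035, 0, 0], [0, 0, 0], 0.3],
  ],
)

```text
time: 10.75
ee_pos: [0.5524, 0.1138, 0.0581]
ee_rot: [0.848, 1.398, -0.845]
ft_force: [1.1, 1.4, 4.2]
gripper_width: 0.457
```

```bash
python3 m.py
python3 - <<'E'
from h import *
a=arm.read_camera("wrist");cv2.imwrite("pics/w4.png",a[...,::-1])
E
```

```text
t 10.75 jaw 27.64 Mz [ 0.127 -0.192  0.007] F [1.1 1.4 4.2] q6 1.291 eff6 -0.454 g 0.457 [0.5524 0.1138 0.0581]
```

View pics/w4.png

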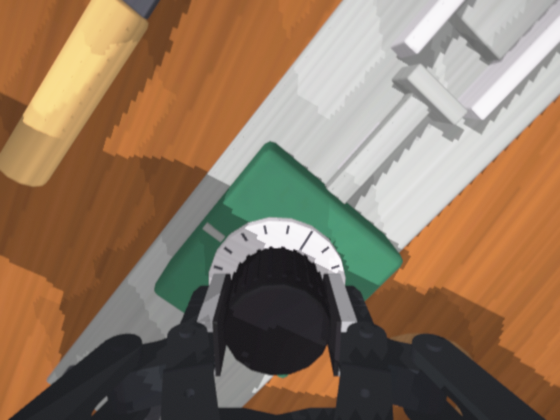

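The fourth click is confirmed by torque. In the picture the long mark (307,240) is four graduations clockwise of the housing tick (214,233). I release, lift, then rotate the jaws so they can cage the lever knob.

Emit:
carry_out(
  steps=[
    [[0, 0, 0], [0, 0, 0], 0.5],
    [[0, 0, 0], [0, 0, 0], 0.6],
    [[0, 0, 0], [0, 0, 0], 0.9],
    [[0, 0, 0], [0, 0, 0], 0.9],
    [[0, 0, 0], [0, 0, 0], 0.9],
    [[0, 0, 0], [-1, 0, 0], 0.9],
    [[0, 0, 0], [-2, 0, 0], 0.9],
    [[0, 0, 0], [-2, 0, 0], 0.9],
    [[0, 0, 0], [-2, 0, 0], 0.9],
    [[0, 0, 0], [-1, 0, 0], 0.9],
  ],
)

```text
time: 11.63
ee_pos: [0.5525, 0.1136, 0.1406]
ee_rot: [0.847, 1.397, -0.843]
ft_force: [0.8, -0.0, 1.1]
gripper_width: 0.905
```

Emit:
carry_out(
  steps=[
    [[-0.12, 0, 0], [0, 0, 0], 0.9],
    [[-0.12, 0, 0], [0, 0, 0], 0.9],
    [[-0.12, 0, 0], [0, 0, 0], 0.9],
    [[-0.12, 0, 0], [0, 0, 0], 0.9],
    [[-0.12, 0, 0], [0, 0, 0], 0.9],
    [[-0.12, 0, 0], [0, 0, 0], 0.9],
    [[-0.12, 0, 0], [0, 0, 0], 0.9],
    [[-0.12, 0, 0], [0, 0, 0], 0.9],
    [[-0.12, 0, 0], [0, 0, 0], 0.9],
    [[-0.12, 0, 0], [0, 0, 0], 0.9],
    [[-0.12, 0, 0], [0, 0, 0], 0.9],
    [[-0.12, 0, 0], [0, 0, 0], 0.9],
  ],
)

```text
time: 12.63
ee_pos: [0.5514, 0.1134, 0.1374]
ee_rot: [-0.282, 1.553, 0.282]
ft_force: [0.0, 0.4, -0.2]
gripper_width: 0.897
```

Emit:
carry_out(
  steps=[
    [[-0.12, 0, 0], [0, 0, 0], 0.6],
    [[-0.12, 0, 0], [0, 0, 0], 0.6],
    [[-0.12, 0, 0], [0, 0, 0], 0.6],
    [[-0.12, 0, 0], [0, 0, 0], 0.6],
    [[-0.12, 0, 0], [0, 0, 0], 0.6],
    [[-0.12, 0, 0], [0, 0, 0], 0.6],
    [[-0.12, 0, 0], [0, 0, 0], 0.6],
    [[-0.12, 0, 0], [0, 0, 0], 0.6],
    [[-0.05, 0, 0], [0, 0, 0], 0.6],
    [[0, 0, 0], [0, 0, 0], 0.6],
  ],
)

```text
time: 13.47
ee_pos: [0.5514, 0.1134, 0.1374]
ee_rot: [-1.056, 1.3, 1.056]
ft_force: [-0.7, 0.1, -1.4]
gripper_width: 0.6
```

Run:
```python
from h import *
togo(.5116,-.0554,.036)
print("file end",ray("top",262,326,.02))
```

```text
t 13.47 tcp [0.5514 0.1134 0.1374] q [ 0.203  0.213 -0.142  1.217  0.    -1.162] jaw 168.2 tilt [-1.e+00  1.e-04 -0.e+00]
shift cm [ 10.14   0.44 -17.34] F [-0.7   0.06 -1.35] M [0.059 0.043 0.004] g 0.6
file end [0.41580737 0.08774336 0.02      ]
```

Emit:
carry_out(
  steps=[
    [[0, 0, 0], [0, 0.1, -2.5], 0.6],
    [[0, 0, 0], [0, 0.1, -2.5], 0.6],
    [[0, 0, 0], [0, 0.1, -2.5], 0.6],
    [[0, 0, 0], [0, 0.1, -2.5], 0.6],
    [[0, 0, 0], [0, 0, -2.5], 0.6],
    [[0, 0, 0], [0, 0, -2.5], 0.6],
    [[0, 0, 0], [0, 0, -2.3], 0.6],
    [[0, 0, 0], [0, 0, 0], 0.6],
    [[0, 0, 0], [0, 0, 0], 0.6],
    [[0, 0, 0], [0, 0, 0], 0.6],
  ],
)

```text
time: 14.3
ee_pos: [0.512, -0.0548, 0.1374]
ee_rot: [-1.054, 1.3, 1.054]
ft_force: [0.1, 0.6, -0.3]
gripper_width: 0.595
```

Run:
```python
from h import *
togo(.5116,-.0554,.036)
o=arm.get_obs();a=arm.read_camera("wrist");b=a[...,::-1].copy()
for X,z in(((.5116,-.0554),.061),):
    P=[proj("wrist",[X[0]+.008*np.cos(t),X[1]+.008*np.sin(t),z],o) for t in np.linspace(0,6.3,40)]
    cv2.polylines(b,[np.int32(np.round(P))],True,(0,0,255),1); print(np.mean(P[:-1],0))
cv2.imwrite("pics/w5.png",b)
```

```text
t 14.3 tcp [ 0.512  -0.0548  0.1374] q [-0.107  0.123 -0.248  1.199  0.    -1.469] jaw 168.0 tilt [-1.e+00 -1.e-04  4.e-04]
shift cm [10.14  0.03 -0.07] F [ 0.1   0.59 -0.29] M [ 0.088 -0.001  0.022] g 0.595
[274.85835803 226.73373707]
```

View pics/w5.png

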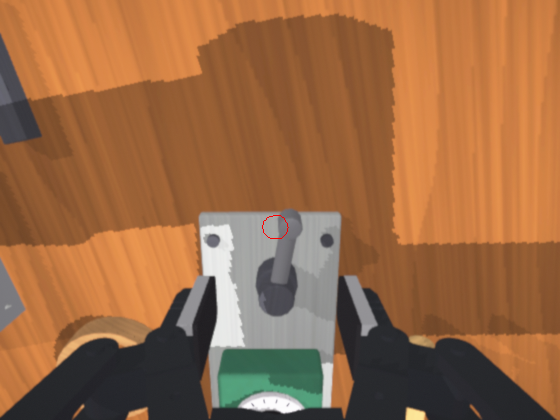

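The lever knob is near (289,221), about 15 px right and 6 px up of the open-pose prediction, so the lever already stands about 0.16 rad round. The correction is y +0.95, z -0.35 cm. I descend to cage it.

Emit:
carry_out(
  steps=[
    [[0, 0, 0], [1.5, 0.5, -0.2], 0.6],
    [[0, 0, 0], [1.5, 0.45, -0.15], 0.6],
    [[0, 0, 0], [1.5, 0, 0], 0.6],
    [[0, 0, 0], [1.5, 0, 0], 0.6],
    [[0, 0, 0], [1.5, 0, 0], 0.6],
    [[0, 0, 0], [1.5, 0, 0], 0.6],
    [[0, 0, 0], [1.0, 0, 0], 0.5],
    [[0, 0, 0], [0.3, 0, 0], 0.4],
    [[0, 0, 0], [0, 0, 0], 0.35],
    [[0, 0, 0], [0, 0, 0], 0.35],
    [[0, 0, 0], [0, 0, 0], 0.35],
  ],
  grip_force=20,
)

```text
time: 15.27
ee_pos: [0.5027, -0.0564, 0.0352]
ee_rot: [-1.056, 1.299, 1.054]
ft_force: [0.3, -0.4, -0.2]
gripper_width: 0.35
```

Run:
```python
from h import *
togo(.5116,-.0554,.036)
o=arm.get_obs();a=arm.read_camera("wrist");cv2.imwrite("pics/w6.png",a[...,::-1])
```

```text
t 15.27 tcp [ 0.5027 -0.0564  0.0352] q [-0.112  0.165 -0.434  0.97   0.    -1.475] jaw 168.1 tilt [-1.0e+00 -1.4e-03  2.0e-04]
shift cm [-0.08 -0.85  0.28] F [ 0.31 -0.38 -0.18] M [ 0.001 -0.011 -0.01 ] g 0.35
```

View pics/w6.png

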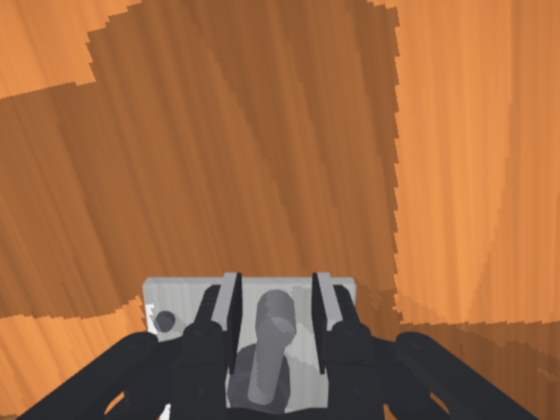

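The knob is centred between the fingers. Now I swing it along the arc.

Emit:
carry_out(
  steps=[
    [[0.08, 0, 0], [0, 0.25, 0], 0.35],
    [[0.08, 0, 0], [0, 0.25, 0], 0.35],
    [[0.06, 0, 0], [0, 0.3, 0], 0.35],
    [[0.05, 0, 0], [0, 0.3, 0], 0.35],
    [[0.05, 0, 0], [0, 0.3, 0], 0.35],
    [[0.05, 0, 0], [0, 0.3, 0], 0.35],
    [[0.05, 0, 0], [0, 0.3, 0], 0.35],
    [[0.05, 0, 0], [0, 0.3, 0], 0.35],
  ],
)

```text
time: 15.98
ee_pos: [0.4827, -0.0468, 0.0355]
ee_rot: [-0.696, 1.454, 0.694]
ft_force: [2.5, -0.3, -0.3]
gripper_width: 0.348
```

```bash
cat > l.py <<'E'
from h import *
togo(.4655,.001,.034)
o=arm.get_obs(); d=o['ee_pos'][:2]-np.array([.523,-.001])
a=np.arctan2(d[1],d[0]); print("r",np.hypot(*d).round(4),"tool lever angle",round((np.radians(-101.9)-a)%(2*np.pi),3))
M=R.from_rotvec(o['ee_rot']).as_matrix();print("force tool",(M.T@o['ft_force']).round(1))
E
python3 l.py
```

```text
t 15.98 tcp [ 0.4827 -0.0468  0.0355] q [-0.097  0.127 -0.479  0.962  0.    -0.987] jaw 141.0 tilt [-1.     -0.0027  0.0019]
shift cm [0.14 4.35 2.63] F [ 2.48 -0.33 -0.31] M [ 0.058 -0.458  0.042] g 0.348
r 0.061 tool lever angle 0.513
force tool [ 0.3 -2.1  1.3]
```

Emit:
carry_out(
  steps=[
    [[0.06, 0, 0], [0, 0.3, 0.03], 0.35],
    [[0.06, 0, 0], [0, 0.3, 0.03], 0.35],
    [[0.05, 0, 0], [0, 0.3, 0.03], 0.35],
    [[0.05, 0, 0], [0, 0.3, 0.03], 0.35],
    [[0.05, 0, 0], [0, 0.3, 0.03], 0.35],
    [[0.05, 0, 0], [0, 0.3, 0.03], 0.35],
    [[0.05, 0, 0], [0, 0.3, 0.03], 0.35],
    [[0.05, 0, 0], [0, 0.3, 0.03], 0.35],
    [[0.05, 0, 0], [0, 0.3, 0.03], 0.35],
    [[0.05, 0, 0], [0, 0.3, 0.03], 0.35],
    [[0.05, 0, 0], [0, 0.3, 0.03], 0.35],
    [[0.05, 0, 0], [0, 0.3, 0.03], 0.35],
  ],
)

```text
time: 16.98
ee_pos: [0.4646, -0.0162, 0.0352]
ee_rot: [-0.214, 1.56, 0.21]
ft_force: [-1.0, -2.9, 0.9]
gripper_width: 0.353
```

```bash
python3 l.py
```

```text
t 16.98 tcp [ 0.4646 -0.0162  0.0352] q [-0.034  0.092 -0.519  0.958 -0.002 -0.304] jaw 105.5 tilt [-1.0e+00 -2.2e-03  6.0e-04]
shift cm [0.11 1.63 0.55] F [-0.97 -2.86  0.86] M [-0.608  0.206 -0.059] g 0.353
r 0.0604 tool lever angle 1.109
force tool [-0.9 -2.5 -1.7]
```

Emit:
carry_out(
  steps=[
    [[0.05, 0, 0], [0, 0.3, 0.03], 0.35],
    [[0.05, 0, 0], [0, 0.3, 0.03], 0.35],
    [[0.05, 0, 0], [0, 0.3, 0.03], 0.35],
    [[0.05, 0, 0], [0, 0.3, 0.03], 0.35],
    [[0.05, 0, 0], [0, 0.3, 0.03], 0.35],
    [[0.05, 0, 0], [0, 0.2, 0.02], 0.35],
    [[0, 0, 0], [0, 0, 0], 0.35],
  ],
)

```text
time: 17.57
ee_pos: [0.4633, 0.0013, 0.0349]
ee_rot: [0.021, 1.57, -0.023]
ft_force: [-1.1, -1.5, 0.1]
gripper_width: 0.349
```

```bash
python3 l.py
```

```text
t 17.57 tcp [0.4633 0.0013 0.0349] q [ 0.003  0.09  -0.522  0.958 -0.001  0.032] jaw 88.4 tilt [-1.e+00 -1.e-03  4.e-04]
shift cm [ 0.09 -0.02  0.22] F [-1.15 -1.45  0.14] M [-0.332  0.251  0.006] g 0.349
r 0.0598 tool lever angle 1.401
force tool [-0.1 -1.5 -1.1]
```

Emit:
carry_out(
  steps=[
    [[0, 0, 0], [0, 0.2, 0], 0.35],
    [[0, 0, 0], [0, 0, 0], 0.35],
  ],
)

```text
time: 17.73
ee_pos: [0.4634, 0.0034, 0.0346]
ee_rot: [0.02, 1.57, -0.021]
ft_force: [-1.1, -1.8, 1.3]
gripper_width: 0.35
```

```bash
python3 l.py
```

```text
t 17.73 tcp [0.4634 0.0034 0.0346] q [ 0.008  0.091 -0.522  0.958 -0.     0.033] jaw 88.5 tilt [-1.e+00 -4.e-04  3.e-04]
shift cm [ 0.06 -0.24  0.22] F [-1.14 -1.82  1.32] M [-0.455  0.313 -0.091] g 0.35
r 0.0598 tool lever angle 1.437
force tool [-1.3 -1.8 -1.1]
```

Emit:
carry_out(
  steps=[
    [[0, 0, 0], [0, 0.2, 0], 0.35],
    [[0, 0, 0], [0, 0, 0], 0.35],
  ],
)

```text
time: 17.9
ee_pos: [0.4635, 0.0056, 0.0344]
ee_rot: [0.021, 1.571, -0.021]
ft_force: [-1.8, -2.4, 1.2]
gripper_width: 0.349
```

```bash
python3 l.py
```

```text
t 17.9 tcp [0.4635 0.0056 0.0344] q [ 0.012  0.091 -0.522  0.957 -0.     0.039] jaw 88.5 tilt [-1.e+00 -0.e+00  2.e-04]
shift cm [ 0.04 -0.46  0.22] F [-1.82 -2.36  1.15] M [-0.417  0.287 -0.035] g 0.349
r 0.0599 tool lever angle 1.474
force tool [-1.2 -2.4 -1.8]
```

Emit:
carry_out(
  steps=[
    [[0, 0, 0], [0, 0.15, 0], 0.35],
    [[0, 0, 0], [0, 0, 0], 0.35],
  ],
)

```text
time: 18.07
ee_pos: [0.4635, 0.0072, 0.0343]
ee_rot: [0.021, 1.571, -0.021]
ft_force: [-1.7, -2.1, 0.5]
gripper_width: 0.354
```

```bash
python3 l.py
```

```text
t 18.07 tcp [0.4635 0.0072 0.0343] q [ 0.016  0.091 -0.522  0.957  0.     0.042] jaw 88.5 tilt [-1.e+00  1.e-04  1.e-04]
shift cm [ 0.03 -0.62  0.22] F [-1.74 -2.07  0.52] M [-0.38   0.255 -0.071] g 0.354
r 0.0601 tool lever angle 1.501
force tool [-0.5 -2.1 -1.7]
```

Emit:
carry_out(
  steps=[
    [[0, 0, 0], [0, 0.1, 0], 0.35],
    [[0, 0, 0], [0, 0, 0], 0.35],
  ],
)

```text
time: 18.23
ee_pos: [0.4635, 0.0082, 0.0343]
ee_rot: [0.021, 1.571, -0.021]
ft_force: [-1.7, -2.5, 0.9]
gripper_width: 0.349
```

```bash
python3 l.py
```

```text
t 18.23 tcp [0.4635 0.0082 0.0343] q [ 0.018  0.092 -0.522  0.957  0.     0.044] jaw 88.5 tilt [-1.e+00  1.e-04 -1.e-04]
shift cm [ 0.03 -0.71  0.22] F [-1.74 -2.48  0.94] M [-0.334  0.295 -0.009] g 0.349
r 0.0603 tool lever angle 1.517
force tool [-0.9 -2.5 -1.7]
```

Emit:
carry_out(
  steps=[
    [[0, 0, 0], [0, 0.1, 0], 0.35],
    [[0, 0, 0], [0, 0, 0], 0.35],
  ],
)

```text
time: 18.4
ee_pos: [0.4635, 0.0092, 0.0342]
ee_rot: [0.021, 1.571, -0.021]
ft_force: [-1.3, -1.9, 0.9]
gripper_width: 0.353
```

```bash
python3 l.py|tail -2
```

```text
r 0.0604 tool lever angle 1.533
force tool [-0.9 -2.  -1.3]
```

Emit:
carry_out(
  steps=[
    [[0, 0, 0], [0, 0.1, 0], 0.35],
    [[0, 0, 0], [0, 0, 0], 0.35],
  ],
)

```text
time: 18.57
ee_pos: [0.4634, 0.0102, 0.0342]
ee_rot: [0.021, 1.571, -0.021]
ft_force: [-1.6, -2.0, 0.1]
gripper_width: 0.352
```

```bash
python3 l.py|tail -2
```

```text
r 0.0606 tool lever angle 1.549
force tool [-0.1 -2.  -1.5]
```

Emit:
carry_out(
  steps=[
    [[0, 0, 0], [0, 0.1, 0], 0.35],
    [[0, 0, 0], [0, 0, 0], 0.35],
  ],
)

```text
time: 18.73
ee_pos: [0.4634, 0.0108, 0.0342]
ee_rot: [0.02, 1.571, -0.022]
ft_force: [-1.5, -4.4, 0.2]
gripper_width: 0.349
```

```bash
python3 l.py|tail -2
```

```text
r 0.0607 tool lever angle 1.558
force tool [-0.2 -4.5 -1.4]
```

Emit:
carry_out(
  steps=[
    [[0, 0, 0], [0, 0.1, 0], 0.35],
    [[0, 0, 0], [0, 0, 0], 0.35],
  ],
)

```text
time: 18.9
ee_pos: [0.4635, 0.0109, 0.0342]
ee_rot: [0.019, 1.571, -0.024]
ft_force: [-2.2, -7.3, -0.4]
gripper_width: 0.346
```

```bash
python3 l.py|tail -2
```

```text
r 0.0607 tool lever angle 1.56
force tool [ 0.4 -7.3 -2. ]
```

Emit:
carry_out(
  steps=[
    [[0, 0, 0], [0, 0.1, 0], 0.35],
    [[0, 0, 0], [0, 0, 0], 0.35],
  ],
)

```text
time: 19.07
ee_pos: [0.4634, 0.011, 0.0342]
ee_rot: [0.018, 1.571, -0.026]
ft_force: [-1.7, -11.7, -0.5]
gripper_width: 0.349
```

```bash
python3 l.py|tail -2
```

```text
r 0.0607 tool lever angle 1.562
force tool [  0.6 -11.8  -1.3]
```

The tool stands still while the force climbs to 11.8 N, so this is the hard end. I back off, open and lift clear.

Emit:
carry_out(
  steps=[
    [[0, 0, 0], [0, -0.4, 0], 0.45],
    [[0, 0, 0], [0, -0.4, 0], 0.55],
    [[0, 0, 0], [0, 0, 0], 0.6],
    [[0, 0, 0], [0, 0, 0], 0.6],
    [[0, 0, 0], [-1, 0, 0], 0.6],
    [[0, 0, 0], [-2, 0, 0], 0.6],
    [[0, 0, 0], [-3, 0, 0], 0.6],
    [[0, 0, 0], [-3, 0, -2], 0.6],
    [[0, 0, 0], [-3, 0, -3], 0.6],
    [[0, 0, 0], [-2, 0, -3], 0.6],
    [[0, 0, 0], [0, 0, 0], 0.6],
    [[0, 0, 0], [0, 0, 0], 0.6],
  ],
)

```text
time: 20.07
ee_pos: [0.3842, 0.0075, 0.1761]
ee_rot: [0.021, 1.566, -0.02]
ft_force: [0.6, 0.0, -0.8]
gripper_width: 0.597
```

Run:
```python
from h import *
togo(.4655,.001,.034)
w=arm.read_camera("wrist");a=arm.read_camera("top")
cv2.imwrite("pics/end.png",np.vstack([w[120:420,:,::-1],a[100:360,:,::-1]]))
```

```text
t 20.07 tcp [0.3842 0.0075 0.1761] q [ 0.019 -0.139 -0.423  1.282  0.     0.046] jaw 88.5 tilt [-1.0e+00  6.0e-04  4.9e-03]
shift cm [14.25 -0.44  8.07] F [ 0.56  0.04 -0.76] M [ 0.037 -0.042 -0.004] g 0.597
```

View pics/end.png

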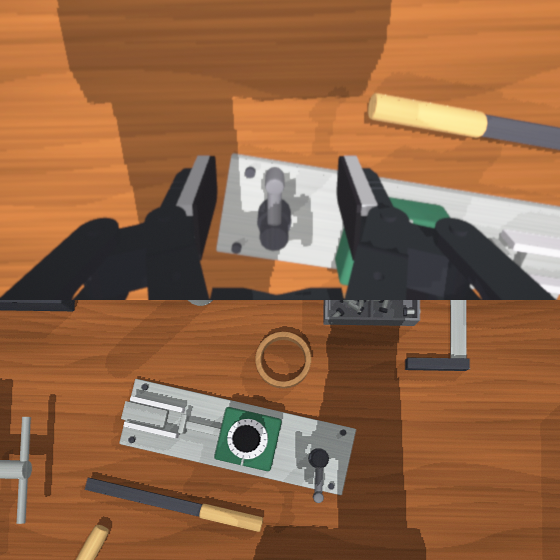

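The lever points along world -x (pivot (319,458), tip (318,496) in the lower half), which is the locked direction. The tape, file and blank are at their first pixels, and the gripper is clear.

```bash
python3 -c "
from cell import arm
print(arm.finish_job())"
```

```text
the job is handed in; nothing more can be done
None
```

The length stop is set four clicks forward of zero, the clamp lever is locked, and the job is handed in at about 20 s of the 72 s allowed. No verdict was reported.

- **Zero stop:** I wound the knob back through two clicks until the torque rose steadily to about 0.48 N m without dropping. That is well under the 0.8 N m limit for forcing it.
- **Four clicks:** Turning forward took up about 30° of lost motion, then gave four separate torque peaks and drops. I stopped a few degrees after the fourth. In the wrist picture the disc's long mark stood four graduations from the housing tick.
- **Clamp lever:** I swung it until it would not move further and the force climbed to 11.8 N, then let go. The last top picture shows it pointing in the locked direction.
- **Other objects:** The blank, tape roll and file look unmoved in that picture, and the robot is touching nothing.

**Disagreements:** The top and wrist cameras differed by about 3 mm on the fixture's position, so I went by the wrist camera. The lever began about 0.16 rad round rather than fully open.

**Not checked:** I did not re-read the disc close up after letting go of the knob, so the four-click reading is from just before release.

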